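# Vent a bayonet tin at its half-way mark

## Robot

A 7-joint arm with a two-finger parallel gripper is mounted at the origin on the work surface. World frame = base frame: x ahead of the robot, y to its left, z up, the work surface at z = 0. Lengths are in m, angles in rad, forces in N, time in s.
With the tool pointing down it reaches from about 0.425 to 0.925 m from the base axis. Payload 6.8 kg.
Tool frame: the origin (TCP) lies at the very end of the fingers, on their centre line; the grasp point (between the pads) lies 19 mm behind it; z points along the fingers, y is the line along which they close (so a half turn about z gives the same grasp; the last joint's range is limited). The gripper opens to 85 mm and grips with 20 to 120 N. Pads are 22 mm wide; open, the fingers measure 114 mm over their backs; the gripper's body (76 mm by 85 mm) begins 54 mm behind the grasp point. The pads swing forward as they close: fully open they stand 13 mm farther back than shut.
Start: joints at [1.032, 0.477, 0.022, 1.555, -0.011, 1.109, -0.083], TCP at [0.282, -0.613, 0.231] pointing down, gripper open.
Joint ranges: [-2.96, 2.96], [-0.34, 2.1], [-1.41, 1.46], [0.24, 2.44], [-1.37, 4.51], [0.17, 1.92], [-2.96, 2.96]. Speed limits (rad/s): [2.39, 2.39, 3.14, 3.14, 3.14, 3.14, 3.14].

## Interface

Orientations are given as a unit quaternion [w, x, y, z].
In Python, from station import * gives the robot as it stands.
- The arm moves only by the tool jog_arm, never from a script. Its argument "moves" is one flat list of numbers, 7 for each row, row after row: the shift along the tool's x, y, z normalised to -1 to 1, where 1 is 20 mm, then the turn, a rotation vector about the tool's x, y, z normalised to -1 to 1, where 1 is 4 degrees, then the opening, from 0 (shut) to 1 (fully open). In form: [x, y, z, rx, ry, rz, claw, x, y, z, rx, ry, rz, claw, ...]. A call has exactly 8 rows; each row shifts and turns the commanded pose from where the row before left it, along the tool's axes as they then stand; what a row does not reach is not made up. A row lasts 1/12 s, in which the tool goes at most 41.7 mm and 7.16 degrees, less where a joint would pass 70% of its speed; a pose out of reach is approached as far as the arm can. A call with a number of a shift or a turn outside -1 to 1 is refused whole. A call with a gripper value outside its range is refused whole. The fingers move at their own pace and stop on an object; "grip_force" is the grip in N (left out, the last holds). Time passes only in rows, so rows that do not move let the fingers close, or fill a call up. It gives the time, the measured TCP pose, the force, the opening and the grip force at its end, in the units of the state.
- get_obs(): the state, without advancing time (a new reading comes with each control period).
- read_camera(name): name is "scene" or "top" or "wrist"; returns a dict with "color" (400x640x3 uint8, blue, green, red), "fx", "fy", "cx", "cy" (pixels), "rvec" (rotation vector, rad) and "tvec" (3), from world to camera coordinates, as OpenCV has them. Camera axes: x right, y down, z forward; pixel columns grow to the right and rows downward; lengths in m; the calibration is good to about 2 mm. A picture is of the moment at which its call begins. There is no depth.
- hand_in(): hands the job in; it is judged then, once.
The state is a dict: "t": time; "q": joint angles; "joint_vel": joint speeds; "joint_torque": joint torques, N m; "eef_pos": TCP position; "tool_rot": TCP orientation; "contact_force": force on the tool from outside, world axes, zero at the start; "torque": the same for the moment, N m; "gripper_width": opening from 0.0 (shut) to 1.0 (fully open); "grasp_force": force on a finger pad.
Only numpy, scipy, OpenCV 4.12 (cv2) and the standard library are available. Lean on these libraries where they do the work, as an engineer would, in place of code of your own. Each camera call takes 0.05 s, during which the arm holds its last target. There are 200 camera calls.

## Task

Tighten the red clamp knob clockwise so that the sliding tin holder is locked where it stands, then fit the bayonet lid: lower its two lugs through the notches of the tin's collar until the cap sits flat, and twist it clockwise until its white pointers stand at the yellow half-way (vent) marks, well short of the red lock marks. A spring turns the lid back if it is let go, so finish still gripping the lid there, steady. Do not shove the tin holder along its slide, and leave the mug, the dispenser bottle and the brush alone.

Things in the scene. Friction and masses are not known exactly. Their poses are not given: they have to be found in the camera images.
- clamp_knob (a joint): Red clamp knob, 150 mm from the tin on the same sliding holder (towards its +y): bar grip 42 long, 14 wide, 32 mm tall on a 44 mm disc. 0 = loose; grows clockwise seen from above; stop at 1.3 rad. Its cam bites on the slide from about 0.85: the holder counts as locked above 0.9, well tight at 1.2. Stays where left. Turning takes 0.15 N m, 0.4 N m near the stop.
- clamp_knob_grip (a point): Point on the knob's axis in its bar: the bar's top is 7 mm above, the disc under the bar 23 mm below; about 87 mm above the table. x axis along the bar (level), it turns with the knob; z up.
- carriage (a joint): Slide of the blue tin holder (250 x 110 mm plate, tin and knob on it) on its fixed stand, m, along the stand's y. Free to slide within +-0.055 (1.5 N friction) until clamped. It starts anywhere in +-0.04 and must stay where it started.
- mouth (a point): Centre of the tin's mouth, level with the collar's flat top, 124 mm above the table; x, y fixed to the tin. Tin 100, collar 92 mm diameter. The collar's 4 mm ledge has a 54 mm hole and two lug notches along +x and -x (18 mm wide, to radius 35); 14 mm cavity below. Paint marks at radius 42, on both sides: white at the notches; clockwise of them yellow at 0.61 rad (half-way), red at 1.22 (lock).
- spring_ring (a joint): Spring ring in the collar, pushed round by the lugs: 0 at rest, grows clockwise seen from above, stop at 1.15 rad. The lugs meet it after about 0.17 rad of clockwise lid twist, so its value is the twist less 0.17: 0.44 at the yellow half-way mark, 1.05 at the red lock mark. It pushes back with 0.04 N m at rest plus 0.2 N m per rad.
- lid: Bayonet lid standing on its plug, 120 g; origin at the centre of its underside. Steel plug 48 mm diameter, 11 high; two lugs at its foot, 5 thick, 10 wide, along +x and -x to radius 31; black cap 72 mm diameter at height 11 to 17; blue grip bar along x, 50 long, 16 wide, height 17 to 43. White pointers above the lugs. Half round it is the same. Seated, the origin is 11 mm below the mouth point.
- lid_bar (a point): Point inside the lid's blue grip bar, on the axis, 30 mm above the lid's origin (13 mm below the bar's top, 13 mm above the cap); axes as the lid's.
- mug: Bystander: black mug, 82 mm diameter, 95 mm tall, origin under its centre.
- dispenser: Bystander: white dispenser bottle with blue cap, 68 mm diameter, 150 mm tall, origin under its centre.
- brush: Bystander: blue-handled paint brush lying on the table at the robot's right, 200 mm long along its x.

How it is judged:
By the outcome, as a careful person would: the job done as asked, in the order asked, and still so for the second after the job is handed in, while the arm keeps its last pose, push and grip.
It also fails if it takes over 51 s, if anything falls off the work surface, if the arm or the gripper's body presses on something with over 40 N, if the wrist force passes 120 N, or if a joint passes its speed limit or range.

## Working session

There is one attempt and no reset: what is moved stays moved. The work goes in short steps, Python scripts to look and compute and a tool call to move; the robot and the scene stay as the last step left them, time stands still between calls to the robot, and variables do not carry over. Pictures are saved under pics/ and viewed, at most 11 in all, crops included, and the job is handed in when it is done.

Besides the shell and the picture viewer there is one more tool, called after "Call:" as name(argument=value, ...) on one line, values as JSON. jog_arm: Moves the arm, as the interface text tells. Scaled input: -1 to 1 covers 20 mm each way for a shift and 4 degrees each way for a turn. Its arguments: {"type":"object","properties":{"moves":{"type":"array"},"grip_force":{"type":"number"}},"required":["moves"]}

```bash
mkdir -p pics; cat > h.py <<'E'
from station import *
import numpy as np, cv2
from scipy.spatial.transform import Rotation as R
def cam(n):
    c=read_camera(n); c['R']=cv2.Rodrigues(np.array(c['rvec'],float))[0]; c['t']=np.array(c['tvec'],float).ravel(); return c
def ray(c,u,v,z):
    d=c['R'].T@np.array([(u-c['cx'])/c['fx'],(v-c['cy'])/c['fy'],1]); o=-c['R'].T@c['t']
    return o+d*(z-o[2])/d[2]
def proj(c,p):
    q=c['R']@np.array(p)+c['t']; return q[0]/q[2]*c['fx']+c['cx'],q[1]/q[2]*c['fy']+c['cy']
E
python3 - <<'E'
from h import *
o=get_obs(); print({k:np.round(v,3) for k,v in o.items()})
for n in('top','scene'):
    c=cam(n); cv2.imwrite(f'pics/{n}0.png',c['color']); print(n,c['fx'],np.round(-c['R'].T@c['t'],3),np.round(c['R'],2).tolist())
E
```

```text
{'t': np.float64(0.0), 'q': array([ 1.032,  0.478,  0.022,  1.556, -0.012,  1.109, -0.083]), 'joint_vel': array([-0.002, -0.001,  0.001, -0.001,  0.   ,  0.001, -0.001]), 'joint_torque': array([-1.0000e-03, -5.9645e+01,  1.6070e+00, -2.8120e+01,  1.2000e-02,
        9.0000e-03, -0.0000e+00]), 'eef_pos': array([ 0.282, -0.613,  0.23 ]), 'tool_rot': array([-0.001,  0.977,  0.214, -0.   ]), 'contact_force': array([ 1.058, -0.436, -0.79 ]), 'torque': array([-0.039,  0.046, -0.002]), 'grasp_force': np.float64(0.0), 'gripper_width': np.float64(0.998)}
top 362.19790683079077 [ 0.369 -0.     0.908] [[0.01, -1.0, 0.02], [-0.99, -0.01, -0.15], [0.15, -0.02, -0.99]]
scene 406.5202674257224 [1.06  0.544 0.743] [[-0.69, 0.72, -0.02], [0.47, 0.44, -0.76], [-0.54, -0.54, -0.65]]
```

View pics/top0.png

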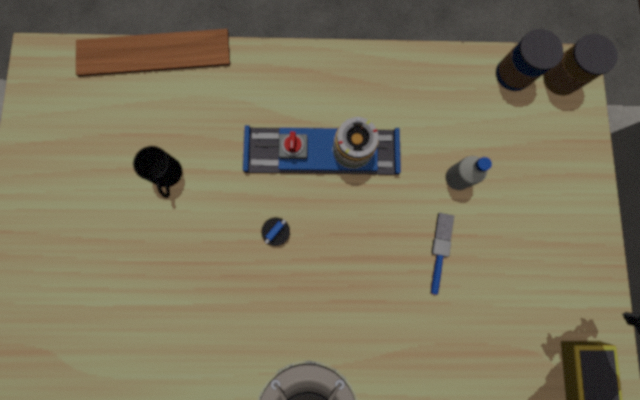

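View pics/scene0.png

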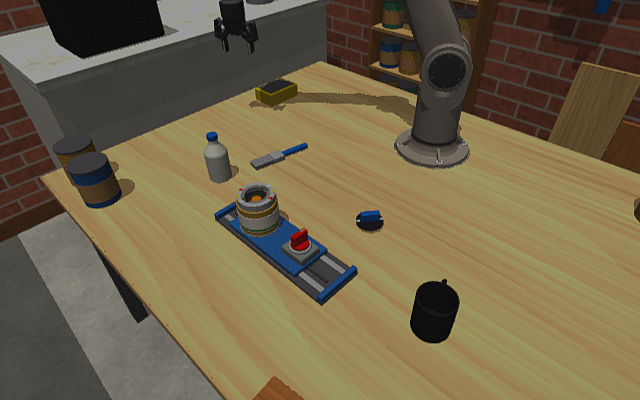

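The top view shows the tin at (357,140), the red knob at (293,143), the lid at (276,232), the mug at left and the bottle and brush at right. I'll measure by colour next.

```bash
python3 - <<'E'
from h import *
for n in('top','scene'):
    c=cam(n); im=c['color'].astype(int); b,g,r=im[...,0],im[...,1],im[...,2]
    hsv=cv2.cvtColor(c['color'],cv2.COLOR_BGR2HSV)
    red=((hsv[...,0]<6)|(hsv[...,0]>174))&(hsv[...,1]>180)&(hsv[...,2]>90)
    blue=(hsv[...,0]>100)&(hsv[...,0]<125)&(hsv[...,1]>150)&(hsv[...,2]>60)
    for nm,m in(('red',red),('blue',blue)):
        k,l,s,ce=cv2.connectedComponentsWithStats(m.astype(np.uint8))
        for i in range(1,k):
            if s[i,4]>25:
                pts=np.argwhere(l==i)[:,::-1].astype(np.float32)
                rc=cv2.minAreaRect(pts); x,y=ce[i]
                zt=.087 if nm=='red' else .035
                W=np.array([ray(c,u,v,zt)[:2] for u,v in pts]); C=np.cov(W.T); w,V=np.linalg.eigh(C)
                print(n,nm,s[i],np.round(ce[i],1),np.round(W.mean(0),4),'dir',np.round(np.degrees(np.arctan2(V[1,1],V[0,1])),1))
    if n=='top': cv2.imwrite('pics/crop1.png',cv2.resize(c['color'][110:260,240:410],None,fx=4,fy=4,interpolation=cv2.INTER_CUBIC))
E
```

```text
top red [286 133  14  18  92] [293.2 141.7] [0.6324 0.0386] dir -163.5
top blue [244 128   6  43 154] [246.5 149. ] [0.6288 0.1564] dir 179.8
top blue [280 129  10   4  31] [284.1 130.4] [0.6783 0.0644] dir 95.2
top blue [ 279  129   65   41 1370] [314.9 152.7] [ 0.6217 -0.0135] dir 128.6
top blue [394 130   5  43 154] [396.5 151.2] [ 0.6283 -0.2177] dir 179.8
top blue [360 154  17  17 125] [371.1 164.4] [ 0.5934 -0.1533] dir 138.7
top blue [477 159  13  12 116] [483.4 163.9] [ 0.5984 -0.4357] dir 115.7
top blue [266 221  17  19 140] [274.2 230.6] [0.4271 0.0826] dir 141.5
top blue [432 256  10  37 202] [436.6 274.5] [ 0.3262 -0.3058] dir 168.7
scene red [291 229  16  11  62] [297.7 234.2] [0.6362 0.0411] dir 173.5
scene red [291 240  18  10  84] [301.5 245.3] [0.6542 0.0721] dir 164.3
scene blue [594   0  17  14 152] [601.8   5.9] [-1.942  -0.0691] dir -169.3
scene blue [384  46   9   6  39] [387.7  48.7] [-0.5454 -0.5917] dir -135.9
scene blue [206 132  11   9  65] [211.  135.6] [ 0.4824 -0.5488] dir 49.9
scene blue [282 143  25  12 105] [294.6 148.6] [ 0.3466 -0.2844] dir 169.9
scene blue [ 71 175  19  11 100] [ 79.4 180.2] [ 0.8849 -0.6233] dir 97.4
scene blue [ 86 203  13   5  32] [ 92.2 205.1] [ 0.9054 -0.4839] dir 123.2
scene blue [215 202  21  14  76] [225.  208.8] [ 0.6691 -0.2081] dir -178.9
scene blue [361 211  19  11 185] [369.6 215.9] [0.4309 0.0878] dir 157.1
scene blue [ 229  217   98   58 1365] [278.7 244.3] [ 0.6566 -0.0093] dir 94.2
scene blue [317 266  40  37 272] [335.4 283. ] [0.6482 0.1694] dir -179.5
```

View pics/crop1.png

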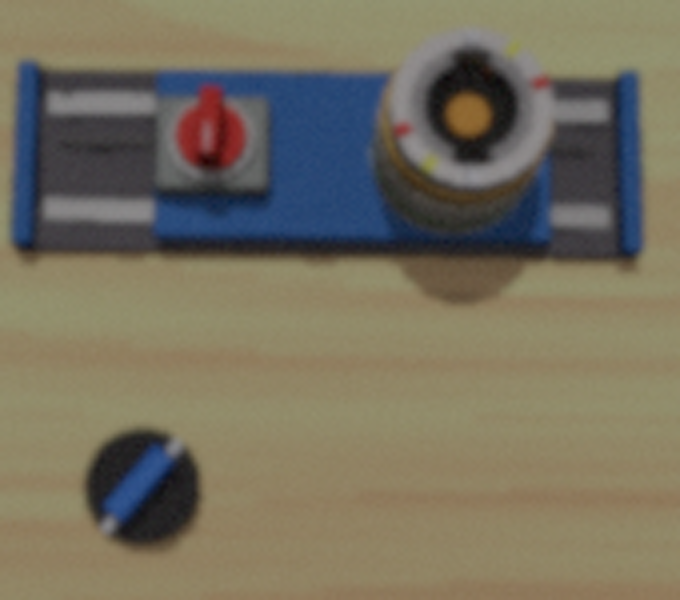

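The crop shows the knob disc near (292,145) with its bar roughly along world x. The collar notches also lie along world x. The lid is at (275,231), its bar at about 141°. First move: over the knob.

Call:
jog_arm(moves=[0.92,-0.7,0,0,0,0,1,0.92,-0.7,0,0,0,0,1,0.92,-0.7,0,0,0,0,1,0.92,-0.7,0,0,0,0,1,0.92,-0.7,0,0,0,0,1,0.92,-0.7,0,0,0,0,1,0.92,-0.7,0,0,0,0,1,0.92,-0.7,0,0,0,0,1])

```text
t: 0.87
eef_pos: [0.3692, -0.4489, 0.2312]
tool_rot: [-0.0, 0.977, 0.214, -0.0]
contact_force: [0.4, 0.3, 0.1]
gripper_width: 1.001
grasp_force: 0.0
```

Call:
jog_arm(moves=[0.92,-0.7,0,0,0,0,1,0.92,-0.7,0,0,0,0,1,0.92,-0.7,0,0,0,0,1,0.92,-0.7,0,0,0,0,1,0.92,-0.7,0,0,0,0,1,0.92,-0.7,0,0,0,0,1,0.92,-0.7,0,0,0,0,1,0.92,-0.7,0,0,0,0,1])

```text
t: 1.53
eef_pos: [0.4561, -0.2858, 0.2313]
tool_rot: [-0.0, 0.977, 0.214, -0.0]
contact_force: [-0.1, -0.2, -0.1]
gripper_width: 0.999
grasp_force: 0.0
```

Call:
jog_arm(moves=[0.92,-0.7,0,0,0,0,1,0.92,-0.7,0,0,0,0,1,0.92,-0.7,0,0,0,0,1,0.92,-0.7,0,0,0,0,1,0.92,-0.7,0,0,0,0,1,0.92,-0.7,0,0,0,0,1,0.92,-0.7,0,0,0,0,1,0.92,-0.7,0,0,0,0,1])

```text
t: 2.2
eef_pos: [0.5431, -0.1226, 0.2312]
tool_rot: [0.0, 0.977, 0.214, -0.0]
contact_force: [0.5, -0.3, 0.3]
gripper_width: 1.002
grasp_force: 0.0
```

Call:
jog_arm(moves=[0.92,-0.7,0,0,0,0,1,0.92,-0.7,0,0,0,0,1,0.92,-0.7,0,0,0,0,1,0.92,-0.7,0,0,0,0,1,0.92,-0.7,0,0,0,0,1,0.92,-0.7,0,0,0,0,1,0.92,-0.7,0,0,0,0,1,0.92,-0.7,0,0,0,0,1])

```text
t: 2.87
eef_pos: [0.6301, 0.0405, 0.2311]
tool_rot: [0.0, 0.977, 0.214, -0.0]
contact_force: [-0.0, 0.4, -1.0]
gripper_width: 0.999
grasp_force: 0.0
```

Call:
jog_arm(moves=[0,0,0,0,0,-1,1,0,0,0,0,0,-1,1,0,0,0,0,0,-1,1,0,0,0,0,0,-1,1,0,0,0,0,0,-1,1,0,0,0,0,0,-1,1,0,0,0,0,0,-1,1,0,0,0,0,0,-1,1])

```text
t: 3.53
eef_pos: [0.6297, 0.0395, 0.2311]
tool_rot: [-0.0, 0.879, 0.476, -0.0]
contact_force: [0.4, 0.6, 0.4]
gripper_width: 1.003
grasp_force: 0.0
```

Call:
jog_arm(moves=[0,0,0,0,0,-1,1,0,0,0,0,0,-1,1,0,0,0,0,0,-1,1,0,0,0,0,0,-1,1,0,0,0,0,0,-1,1,0,0,0,0,0,-1,1,0,0,0,0,0,-1,1,0,0,0,0,0,-1,1])

```text
t: 4.2
eef_pos: [0.6297, 0.0394, 0.2311]
tool_rot: [-0.0, 0.714, 0.7, -0.0]
contact_force: [0.1, 0.0, -0.9]
gripper_width: 1.0
grasp_force: 0.0
```

Call:
jog_arm(moves=[0,0,0,0,0,-1,1,0,0,0,0,0,-1,1,0,0,0,0,0,-1,1,0,0,0,0,0,-1,1,0,0,0,0,0,-1,1,0,0,0,0,0,-1,1,0,0,0,0,0,-1,1,0,0,0,0,0,-1,1])

```text
t: 4.87
eef_pos: [0.6297, 0.0394, 0.2311]
tool_rot: [-0.0, 0.493, 0.87, -0.0]
contact_force: [0.1, 0.4, -0.4]
gripper_width: 1.003
grasp_force: 0.0
```

Call:
jog_arm(moves=[0,0,0,0,0,-1,1,0,0,0,0,0,-1,1,0,0,0,0,0,-1,1,0,0,0,0,0,-1,1,0,0,0,0,0,-1,1,0,0,0,0,0,-1,1,0,0,0,0,0,-1,1,0,0,0,0,0,-1,1])

```text
t: 5.53
eef_pos: [0.6297, 0.0394, 0.2311]
tool_rot: [-0.0, 0.235, 0.972, -0.0]
contact_force: [0.0, 0.0, -0.2]
gripper_width: 1.003
grasp_force: 0.0
```

```bash
python3 - <<'E'
from h import *
o=get_obs(); print(o['t'],np.round(o['q'],2),o['eef_pos'],o['tool_rot'])
c=cam('wrist'); cv2.imwrite('pics/w1.png',c['color']); np.save('w1.npy',c,allow_pickle=True); print(c['fx'],np.round(-c['R'].T@c['t'],3),np.round(c['R'],3).tolist())
E
```

```text
5.5333 [ 0.37  0.51 -0.74  1.63  0.36  1.15  0.64] [0.62966887 0.039376   0.23105072] [-1.93384777e-04  2.34587417e-01  9.72094996e-01 -1.55267886e-04]
299.6652420588329 [0.558 0.076 0.374] [[0.456, 0.89, -0.0], [0.846, -0.434, 0.31], [0.275, -0.142, -0.951]]
```

View pics/w1.png

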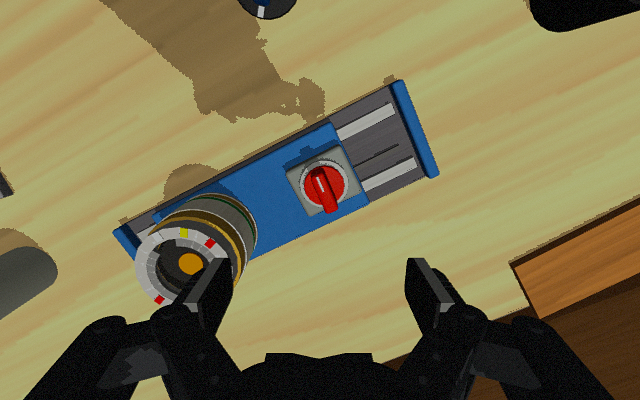

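```bash
python3 - <<'E'
from h import *
c=np.load('w1.npy',allow_pickle=True).item()
a=cv2.resize(c['color'][155:220,290:360],None,fx=8,fy=8,interpolation=cv2.INTER_CUBIC); cv2.imwrite('pics/crop2.png',a)
for p,z in(((324,186),.064),((318,170),.094),((330,210),.094)): print(ray(c,*p,z))
E
```

```text
[0.63547569 0.04284248 0.064     ]
[0.61137483 0.04805269 0.094     ]
[0.65273097 0.04021373 0.094     ]
```

View pics/crop2.png

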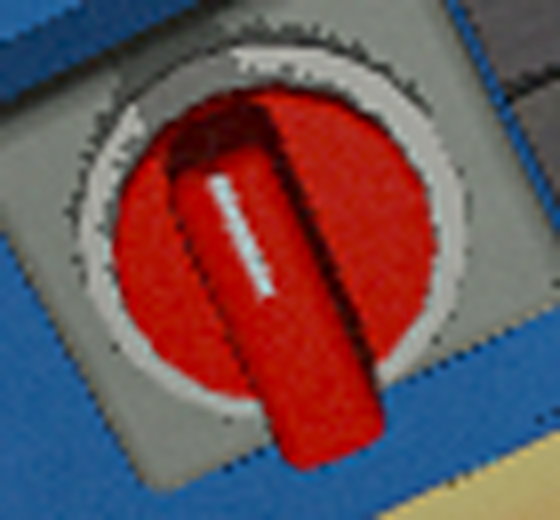

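The crop shows the bar's top face running from (220,164) to (341,448) in the crop, and the disc centre at (276,245).

```bash
python3 - <<'E'
from h import *
c=np.load('w1.npy',allow_pickle=True).item()
f=lambda x,y,z: ray(c,290+(x+.5)/8-.5,155+(y+.5)/8-.5,z)
a=f(220,164,.094);b=f(341,448,.094);print(a,b,(a+b)/2,np.linalg.norm(b-a),np.degrees(np.arctan2(*(b-a)[1::-1])),f(276,245,.064))
E
```

```text
[0.61534462 0.0450075  0.094     ] [0.65425301 0.04188297 0.094     ] [0.63479881 0.04344523 0.094     ] 0.0390336470914434 -4.59128133044285 [0.63470381 0.04330758 0.064     ]
```

Call:
jog_arm(moves=[0,0,0.5,0,0,-0.94,1,0,0,0.5,0,0,-0.94,1,0,0,0.5,0,0,-0.94,1,0,0,0.5,0,0,-0.94,1,0,0,0.5,0,0,-0.94,1,0,0,0.5,0,0,-0.94,1,-0.24,0.22,0.5,0,0,0,1,0,0,0.5,0,0,0,1])

```text
t: 6.25
eef_pos: [0.6358, 0.0443, 0.1507]
tool_rot: [0.0, 0.043, 0.999, 0.0]
contact_force: [0.4, 0.1, 0.3]
gripper_width: 1.0
grasp_force: 0.0
```

Call:
jog_arm(moves=[0,0,0.5,0,0,0,0.8,0,0,0.5,0,0,0,0.6,0,0,0.5,0,0,0,0.6,0,0,0.5,0,0,0,0.6,0,0,0.5,0,0,0,0.6,0,0,0.5,0,0,0,0.6,0,0,0.5,0,0,0,0.6,0,0,0,0,0,0,0.6])

```text
t: 6.92
eef_pos: [0.6336, 0.0431, 0.0788]
tool_rot: [-0.002, 0.042, 0.999, -0.0]
contact_force: [-0.1, 0.0, -0.9]
gripper_width: 0.597
grasp_force: 0.0
```

```bash
python3 - <<'E'
from h import *
o=get_obs(); print(o['t'],np.round(o['q'],2),o['eef_pos'],2*np.degrees(np.arctan2(o['tool_rot'][2],o['tool_rot'][1])),o['gripper_width'])
c=cam('wrist'); np.save('w2.npy',c,allow_pickle=True)
print(proj(c,o['eef_pos']))
cv2.imwrite('pics/w2.png',cv2.resize(c['color'][180:400,160:480],None,fx=2.5,fy=2.5))
E
```

```text
6.9167 [ 0.35  0.7  -0.73  1.73  0.56  0.93  0.87] [0.63362946 0.04313059 0.07883945] 175.2390105345535 0.5966292903956046
(np.float64(318.26277583175346), np.float64(260.7024138334981))
```

View pics/w2.png

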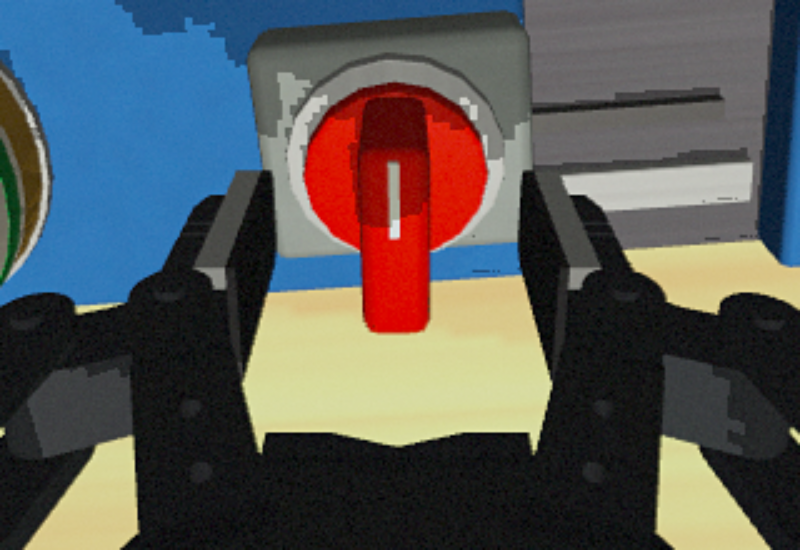

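The midpoint between the fingers is at 397.5 and the bar's centre at about 395, so it is centred within half a millimetre. I'll make a small trim, then lower and close.

Call:
jog_arm(moves=[-0.06,-0.02,0.2,0,0,0,0.6,0,0,0.2,0,0,0,0.5,0,0,0,0,0,0,0.3,0,0,0,0,0,0,0.24,0,0,0,0,0,0,0.2,0,0,0,0,0,0,0.1,0,0,0,0,0,0,0,0,0,0,0,0,0,0], grip_force=25)

```text
t: 7.63
eef_pos: [0.6363, 0.0431, 0.0737]
tool_rot: [0.0, 0.041, 0.999, -0.0]
contact_force: [-2.1, -0.7, 3.3]
gripper_width: 0.158
grasp_force: 27.5
```

Call:
jog_arm(moves=[0,0,0,0,0,0,0,0,0,0,0,0,0,0,0,0,0,0,0,0.4,0,0,0,0,0,0,0.8,0,0,0,0,0,0,0.8,0,0,0,0,0,0,0.8,0,0,0,0,0,0,0.8,0,0,0,0,0,0,0.8,0], grip_force=100)

```text
t: 8.3
eef_pos: [0.6363, 0.043, 0.0739]
tool_rot: [0.0, 0.195, 0.981, -0.0]
contact_force: [-2.9, -2.0, 5.1]
gripper_width: 0.138
grasp_force: 99.0
```

Call:
jog_arm(moves=[0,0,0,0,0,0.85,0,0,0,0,0,0,0.85,0,0,0,0,0,0,0.85,0,0,0,0,0,0,0.85,0,0,0,0,0,0,0.85,0,0,0,0,0,0,0.85,0,0,0,0,0,0,0.85,0,0,0,0,0,0,0.85,0])

```text
t: 8.97
eef_pos: [0.6363, 0.0429, 0.0739]
tool_rot: [0.0, 0.42, 0.907, -0.0]
contact_force: [-2.6, -1.2, 6.3]
gripper_width: 0.138
grasp_force: 99.0
```

Call:
jog_arm(moves=[0,0,0,0,0,0.9,0,0,0,0,0,0,0.9,0,0,0,0,0,0,0.9,0,0,0,0,0,0,0.9,0,0,0,0,0,0,0.9,0,0,0,0,0,0,0.9,0,0,0,0,0,0,0.9,0,0,0,0,0,0,0.4,0])

```text
t: 9.63
eef_pos: [0.6362, 0.045, 0.0739]
tool_rot: [-0.0, 0.618, 0.786, 0.001]
contact_force: [-2.3, 3.0, 5.5]
gripper_width: 0.141
grasp_force: 99.5
```

```bash
python3 - <<'E'
from h import *
o=get_obs(); print(o['t'],np.round(o['q'],2),o['eef_pos'],2*np.degrees(np.arctan2(o['tool_rot'][2],o['tool_rot'][1])),o['gripper_width'],o['torque'],o['contact_force'])
E
```

```text
9.6333 [ 0.15  0.63 -0.44  1.75  0.34  0.84 -0.21] [0.6361852  0.04502976 0.07392695] 103.61783010344985 0.14053618425920023 [0.76085827 0.53550113 0.74585903] [-2.31004712  2.99434214  5.54516477]
```

Call:
jog_arm(moves=[0,0,0,0,0,0,0,0,0,0,0,0,0,0,0,0,0,0,0,0,0.4,0,0,0,0,0,0,0.7,0,0,0,0,0,0,0.8,0,0,-0.5,0,0,0,0.8,0,0,-1,0,0,0,0.8,0,0,-1,0,0,0,0.8])

```text
t: 10.3
eef_pos: [0.6356, 0.0426, 0.1236]
tool_rot: [-0.001, 0.618, 0.786, -0.001]
contact_force: [0.6, 0.7, 0.0]
gripper_width: 0.802
grasp_force: 0.0
```

Call:
jog_arm(moves=[0,0,-1,0,0,0,0.8,0,0,-1,0,0,0,0.8,0,0,-1,0,0,0,0.8,0,0,-1,0,0,0,0.8,0,0,-1,0,0,0,0.8,0,0,-0.5,0,0,0,0.8,0,0,0,0,0,0,0.8,0,0,0,0,0,0,0.8])

```text
t: 10.97
eef_pos: [0.6362, 0.0428, 0.2334]
tool_rot: [0.0, 0.618, 0.786, 0.0]
contact_force: [-0.6, 0.6, -1.2]
gripper_width: 0.803
grasp_force: 0.0
```

```bash
python3 - <<'E'
from h import *
o=get_obs(); print(o['t'],np.round(o['q'],2),o['eef_pos'],2*np.degrees(np.arctan2(o['tool_rot'][2],o['tool_rot'][1])),o['gripper_width'])
c=cam('wrist'); np.save('w3.npy',c,allow_pickle=True); cv2.imwrite('pics/w3.png',c['color'])
c=cam('top'); np.save('t3.npy',c,allow_pickle=True)
E
```

```text
10.9667 [ 0.2   0.46 -0.49  1.62  0.24  1.12 -0.12] [0.63617941 0.04281598 0.23341694] 103.62131296393935 0.8027806199075634
```

View pics/w3.png

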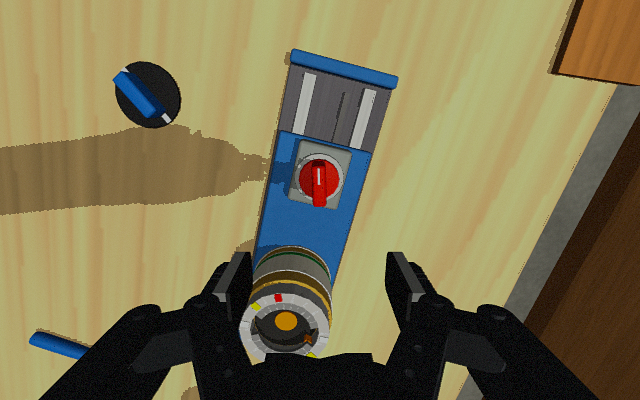

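The knob now stands in line with the tool (bar at (320,180)). The lid is visible at (146,95). I'll measure the lid from this view, and the mouth marks from the top view and the first wrist view.

```bash
python3 - <<'E'
from h import *
def comps(c,m,box,z,mn=4):
    x0,y0,x1,y1=box; M=np.zeros(m.shape,np.uint8); M[y0:y1,x0:x1]=m[y0:y1,x0:x1]
    k,l,s,ce=cv2.connectedComponentsWithStats(M)
    return [(int(s[i,4]),np.round(ce[i],1),np.round(ray(c,*ce[i],z)[:2],4)) for i in range(1,k) if s[i,4]>=mn]
def masks(c):
    h=cv2.cvtColor(c['color'],cv2.COLOR_BGR2HSV); H,S,V=h[...,0],h[...,1],h[...,2]
    return dict(red=((H<8)|(H>172))&(S>130)&(V>70),yel=(H>22)&(H<35)&(S>150)&(V>100))
for f,box in(('t3.npy',(330,112,385,160)),('w1.npy',(130,215,250,320)),('w3.npy',(235,285,335,365))):
    c=np.load(f,allow_pickle=True).item()
    for n,m in masks(c).items(): print(f,n,comps(c,m,box,.124))
# lid
for f,box in(('w3.npy',(100,50,195,140)),('t3.npy',(255,210,300,255))):
    c=np.load(f,allow_pickle=True).item(); h=cv2.cvtColor(c['color'],cv2.COLOR_BGR2HSV)
    H,S,V=h[...,0],h[...,1],h[...,2]; x0,y0,x1,y1=box
    wood=(H<35)&(S>60)&(V>70); 
    lid=~wood; M=np.zeros(lid.shape,np.uint8); M[y0:y1,x0:x1]=lid[y0:y1,x0:x1]
    cs,_=cv2.findContours(M,cv2.RETR_EXTERNAL,cv2.CHAIN_APPROX_NONE); k=max(cs,key=cv2.contourArea)
    (e,ax,an)=cv2.fitEllipse(k); print(f,'cap',np.round(e,1),np.round(ax,1),ray(c,*e,.0155))
    for lo in(70,110,150):
        b=(H>95)&(H<125)&(S>140)&(V>lo); pts=np.argwhere(b[y0:y1,x0:x1])[:,::-1]+[x0,y0]
        if len(pts)<10: continue
        W=np.array([ray(c,u,v,.043)[:2] for u,v in pts]); w,E=np.linalg.eigh(np.cov(W.T))
        print(lo,len(pts),np.round(pts.mean(0),1),np.round(W.mean(0),4),np.degrees(np.arctan2(E[1,1],E[0,1]))%180, np.sqrt(12*w))
    wh=(S<60)&(V>110); print('white',comps(c,wh,box,.0175,2))
E
```

```text
t3.npy red []
t3.npy yel []
w1.npy red [(70, array([209.6, 243. ]), array([ 0.621 , -0.0689])), (56, array([159. , 299.5]), array([ 0.6496, -0.1472]))]
w1.npy yel [(61, array([223.7, 233.3]), array([ 0.6186, -0.052 ])), (73, array([183.5, 232.3]), array([ 0.6012, -0.084 ]))]
w3.npy red [(55, array([277.8, 297.5]), array([ 0.6207, -0.0665]))]
w3.npy yel [(16, array([311.6, 287.8]), array([ 0.6507, -0.0477])), (53, array([255.2, 306.1]), array([ 0.6007, -0.0817])), (35, array([310.9, 354.8]), array([ 0.6689, -0.1286]))]
w3.npy cap [147.1  94.3] [59.2 71.9] [0.425721   0.08442374 0.0155    ]
70 875 [135.7  94.1] [0.4287 0.0843] 142.84909574120715 [0.01970207 0.048725  ]
110 687 [133.9  94.4] [0.4269 0.0836] 140.75658144165715 [0.01471301 0.04809438]
150 580 [133.4  94.1] [0.4264 0.0838] 140.66733128463176 [0.01305192 0.04597122]
white [(25, array([124.1,  69.4]), array([0.4005, 0.1048])), (7, array([116.,  75.]), array([0.392 , 0.0969])), (50, array([165.8, 117.6]), array([0.4493, 0.064 ]))]
t3.npy cap [275.3 231.2] [26.  28.3] [0.42673301 0.08176981 0.0155    ]
70 149 [274.2 230.5] [0.4268 0.0819] 140.45658061895057 [0.01839119 0.04633871]
110 123 [274.  230.4] [0.4271 0.0826] 140.13058175288086 [0.01536542 0.04551473]
150 64 [274.  230.4] [0.427  0.0823] 140.02220160609096 [0.00851468 0.04169022]
white [(20, array([283.6, 220.9]), array([0.4522, 0.0621])), (15, array([266.4, 240.9]), array([0.4028, 0.1027]))]
```

Call:
jog_arm(moves=[0.37,-0.81,0,0,0,0,0.8,0.37,-0.81,0,0,0,0,0.8,0.37,-0.81,0,0,0,0,0.8,0.37,-0.81,0,0,0,0,0.8,0.37,-0.81,0,0,0,0,0.8,0.37,-0.81,0,0,0,0,0.8,0.37,-0.81,0,0,0,0,0.8,0.37,-0.81,0,0,0,0,0.8])

```text
t: 11.73
eef_pos: [0.4945, 0.0699, 0.2319]
tool_rot: [-0.001, 0.618, 0.786, -0.001]
contact_force: [0.5, -0.4, -0.8]
gripper_width: 0.797
grasp_force: 0.0
```

Call:
jog_arm(moves=[0.37,-0.81,0,0,0,0,0.8,0.37,-0.81,0,0,0,0,0.8,0.37,-0.81,0,0,0,0,0.8,0.37,-0.81,0,0,0,0,0.8,0,0,0,0,0,-0.93,0.8,0,0,0,0,0,-0.93,0.8,0,0,0,0,0,-0.93,0.8,0,0,0,0,0,-0.93,0.8])

```text
t: 12.4
eef_pos: [0.4254, 0.0832, 0.2322]
tool_rot: [-0.001, 0.51, 0.86, -0.001]
contact_force: [-0.1, 0.4, 0.3]
gripper_width: 0.805
grasp_force: 0.0
```

Call:
jog_arm(moves=[0,0,0.6,0,0,-0.93,0.8,0,0,0.6,0,0,-0.93,0.8,0,0,0.6,0,0,-0.93,0.8,0,0,0.6,0,0,-0.93,0.8,0,0,0.6,0,0,-0.93,0.8,0,0,0.6,0,0,-0.9,0.8,0,0,1,0,0,0,0.8,0,0,0,0,0,0,0.8])

```text
t: 13.07
eef_pos: [0.4233, 0.0826, 0.1378]
tool_rot: [-0.003, 0.336, 0.942, -0.002]
contact_force: [0.7, -0.5, -0.1]
gripper_width: 0.798
grasp_force: 0.0
```

```bash
python3 - <<'E'
from h import *
o=get_obs(); print(o['t'],np.round(o['q'],2),o['eef_pos'],2*np.degrees(np.arctan2(o['tool_rot'][2],o['tool_rot'][1])),o['gripper_width'])
c=cam('wrist'); np.save('w4.npy',c,allow_pickle=True); cv2.imwrite('pics/w4.png',c['color'])
E
```

```text
13.0667 [ 0.23  0.27 -0.64  2.16  0.23  0.78  0.33] [0.42333281 0.08258389 0.1377881 ] 140.72949069508294 0.7976270484521064
```

View pics/w4.png

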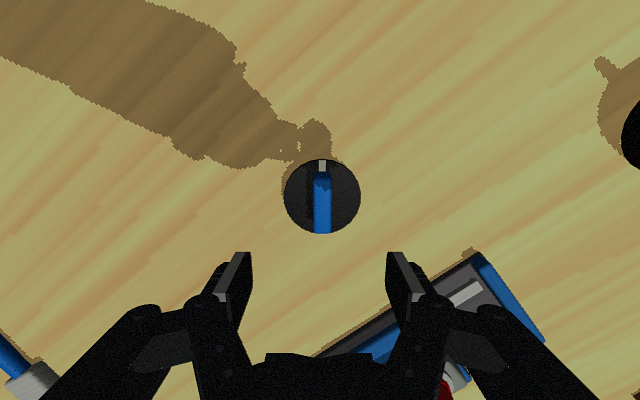

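The lid's bar is vertical at column 322 and the fingers are centred at 319, so it's well aligned. Down and grip.

Call:
jog_arm(moves=[0,0,1,0,0,0,0.6,0,0,1,0,0,0,0.6,0,0,1,0,0,0,0.6,0,0,1,0,0,0,0.6,0,0,0.8,0,0,0,0.6,0,0,0.6,0,0,0,0.6,0,0,0.4,0,0,0,0.6,0,0,0.25,0,0,0,0.6])

```text
t: 13.78
eef_pos: [0.4263, 0.0835, 0.0199]
tool_rot: [-0.0, 0.336, 0.942, -0.0]
contact_force: [-0.5, -0.2, -0.9]
gripper_width: 0.601
grasp_force: 0.0
```

Call:
jog_arm(moves=[0,0,0,0,0,0,0.6,0,0,0,0,0,0,0.5,0,0,0,0,0,0,0.3,0,0,0,0,0,0,0.2,0,0,0,0,0,0,0.1,0,0,0,0,0,0,0,0,0,0,0,0,0,0,0,0,0,0,0,0,0], grip_force=60)

```text
t: 14.45
eef_pos: [0.427, 0.0837, 0.0211]
tool_rot: [0.001, 0.336, 0.942, 0.0]
contact_force: [-0.7, -0.6, 6.1]
gripper_width: 0.173
grasp_force: 59.1
```

```bash
python3 - <<'E'
from h import *
o=get_obs(); print(o['t'],np.round(o['q'],2),o['eef_pos'],2*np.degrees(np.arctan2(o['tool_rot'][2],o['tool_rot'][1])),o['gripper_width'],o['contact_force'])
E
```

```text
14.45 [ 0.08  0.49 -0.5   2.24  0.47  0.51  0.1 ] [0.4269745  0.08365017 0.02111593] 140.71090282764985 0.17346216622356855 [-0.73874567 -0.64267182  6.08125379]
```

Call:
jog_arm(moves=[0,0,-0.5,0,0,0,0,0,0,-1,0,0,0,0,0,0,-1,0,0,0,0,0,0,-1,0,0,0,0,0,0,-1,0,0,0,0,0,0,-1,0,0,0,0,0,0,-1,0,0,0,0,0,0,-1,0,0,0,0])

```text
t: 15.12
eef_pos: [0.4257, 0.0835, 0.1719]
tool_rot: [-0.0, 0.336, 0.942, -0.0]
contact_force: [0.1, 0.1, -1.6]
gripper_width: 0.172
grasp_force: 58.6
```

Call:
jog_arm(moves=[-0.88,-0.05,-0.375,0,0,0,0,-0.88,-0.05,-0.375,0,0,0,0,-0.88,-0.05,-0.375,0,0,0,0,-0.88,-0.05,-0.375,0,0,0,0,-0.88,-0.05,-0.375,0,0,0,0,-0.88,-0.05,-0.375,0,0,0,0,-0.88,-0.05,-0.375,0,0,0,0,0,0,-0.375,0,0,0,0])

```text
t: 15.78
eef_pos: [0.5188, -0.0028, 0.2312]
tool_rot: [0.001, 0.338, 0.941, 0.0]
contact_force: [0.8, -0.5, -1.9]
gripper_width: 0.17
grasp_force: 58.6
```

```bash
cat >> h.py <<'E'
def marks(c,z=.124,xy=(.635,-.107)):
    h=cv2.cvtColor(c['color'],cv2.COLOR_BGR2HSV); H,S,V=h[...,0],h[...,1],h[...,2]
    for n,m in dict(red=((H<8)|(H>172))&(S>130)&(V>70),yel=(H>22)&(H<35)&(S>150)&(V>100)).items():
        k,l,s,ce=cv2.connectedComponentsWithStats(m.astype(np.uint8))
        for i in range(1,k):
            p=ray(c,*ce[i],z)[:2]; d=p-np.array(xy)
            if s[i,4]>4 and .03<np.hypot(*d)<.055: print(n,s[i,4],np.round(ce[i],1),np.round(p,4),'r',np.hypot(*d).round(4),'ang',np.degrees(np.arctan2(d[1],d[0])).round(1))
def st():
    o=get_obs(); print(round(o['t'],2),np.round(o['q'],2),np.round(o['eef_pos'],4),'yaw',round(2*np.degrees(np.arctan2(o['tool_rot'][2],o['tool_rot'][1])),2),'w',round(o['gripper_width'],3),'F',np.round(o['contact_force'],1),'T',np.round(o['torque'],2))
E
python3 - <<'E'
from h import *
st()
for n in('wrist','scene'):
    c=cam(n); print(n); marks(c); np.save(n+'5.npy',c,allow_pickle=True); cv2.imwrite(f'pics/{n}5.png',c['color'])
E
```

```text
15.78 [ 0.39  0.28 -0.6   1.89  0.18  1.02  0.6 ] [ 0.5188 -0.0028  0.2312] yaw 140.51 w 0.17 F [ 0.8 -0.5 -1.9] T [-0.   -0.04 -0.02]
wrist
scene
red 5 [240.8 189.6] [ 0.65   -0.1439] r 0.0398 ang -67.9
red 6 [270.8 198.3] [ 0.6215 -0.0646] r 0.0445 ang 107.6
yel 7 [273.3 191.4] [ 0.6005 -0.0802] r 0.0437 ang 142.1
yel 5 [238.2 196.2] [ 0.6697 -0.1281] r 0.0406 ang -31.3
```

View pics/wrist5.png

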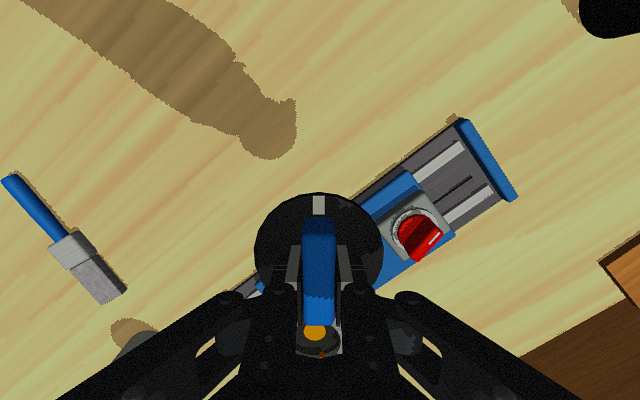

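The lid is held centred and hides the tin in the wrist view. I'll carry on to above the tin and turn.

Call:
jog_arm(moves=[-0.95,-0.05,0,0,0,0,0,-0.95,-0.05,0,0,0,0,0,-0.95,-0.05,0,0,0,0,0,-0.95,-0.05,0,0,0,0,0,-0.95,-0.05,0,0,0,0,0,-0.95,-0.05,0,0,0,0,0,-0.95,-0.05,0,0,0,0,0,-0.95,-0.05,0,0,0,0,0])

```text
t: 16.55
eef_pos: [0.6293, -0.1015, 0.23]
tool_rot: [-0.001, 0.335, 0.942, 0.0]
contact_force: [0.7, 0.6, -1.4]
gripper_width: 0.172
grasp_force: 58.7
```

Call:
jog_arm(moves=[0,0,0,0,0,-0.98,0,0,0,0,0,0,-0.98,0,0,0,0,0,0,-0.98,0,0,0,0,0,0,-0.98,0,0,0,0,0,0,-0.98,0,0,0,0,0,0,-0.98,0,0,0,0,0,0,-0.98,0,0,0,0,0,0,-0.98,0])

```text
t: 17.22
eef_pos: [0.6287, -0.1008, 0.2301]
tool_rot: [-0.001, 0.066, 0.998, 0.0]
contact_force: [-0.5, 0.1, -0.6]
gripper_width: 0.174
grasp_force: 58.6
```

Call:
jog_arm(moves=[0,0,0,0,0,-0.98,0,0,0,0,0,0,-0.98,0,0,0,1,0,0,0,0,0,0,0.6,0,0,0,0,0,0,0,0,0,0,0,0,0,0,0,0,0,0,0,0,0,0,0,0,0,0,0,0,0,0,0,0])

```text
t: 17.88
eef_pos: [0.6302, -0.102, 0.1992]
tool_rot: [0.001, 0.001, 1.0, -0.0]
contact_force: [0.8, -0.1, -1.1]
gripper_width: 0.173
grasp_force: 58.6
```

```bash
python3 - <<'E'
from h import *
st()
c=np.load('wrist5.npy',allow_pickle=True).item()
y=np.radians(140.5); tx=np.array([np.cos(y),np.sin(y),0]); T=np.array([.5188,-.0028,.2312-.0211+.017])
for r in(.034,.036,.038): print(r,proj(c,T+tx*r))
for n in('scene','wrist'):
    c=cam(n); print(n); marks(c); np.save(n+'6.npy',c,allow_pickle=True); cv2.imwrite(f'pics/{n}6.png',c['color'])
c=np.load('scene6.npy',allow_pickle=True).item()
cv2.imwrite('pics/s6c.png',cv2.resize(c['color'][110:270,180:340],None,fx=3.7,fy=3.7,interpolation=cv2.INTER_CUBIC))
E
```

```text
17.88 [ 0.53  0.53 -0.66  1.65  0.36  1.09  1.34] [ 0.6302 -0.102   0.1992] yaw 179.93 w 0.173 F [ 0.8 -0.1 -1.1] T [-0.   -0.01 -0.01]
0.034 (np.float64(319.02945353774766), np.float64(197.91804055334535))
0.036 (np.float64(319.03169365988805), np.float64(194.1954165126817))
0.038 (np.float64(319.03395198851143), np.float64(190.44253702741727))
scene
red 5 [240.8 189.6] [ 0.65   -0.1439] r 0.0398 ang -67.9
red 6 [270.8 198.3] [ 0.6215 -0.0646] r 0.0445 ang 107.6
yel 7 [273.3 191.4] [ 0.6005 -0.0802] r 0.0437 ang 142.1
yel 5 [238.2 196.2] [ 0.6697 -0.1281] r 0.0406 ang -31.3
wrist
red 98 [366.1 201. ] [ 0.6211 -0.0655] r 0.0438 ang 108.5
yel 109 [346.9 175.6] [ 0.6012 -0.0807] r 0.0428 ang 142.1
yel 5 [362.  174.4] [ 0.6003 -0.0695] r 0.0511 ang 132.8
yel 20 [369.7 190.4] [ 0.6126 -0.0631] r 0.0492 ang 117.0
```

View pics/s6c.png

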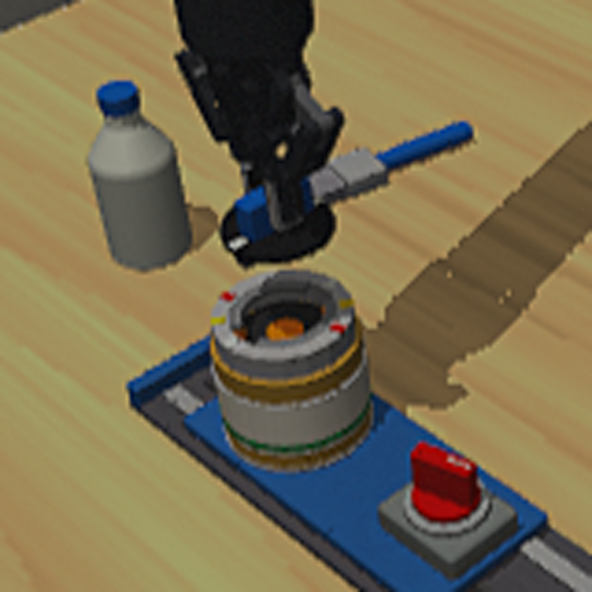

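The lid is above the collar, with the marks giving a mouth centre near (0.6355, -0.1052) and no angle error. I'll trim and come down to just above it.

Call:
jog_arm(moves=[-0.26,-0.17,0,0,0,0,0,0,0,0.5,0,0,0,0,0,0,0.5,0,0,0,0,0,0,0.5,0,0,0,0,0,0,0.5,0,0,0,0,0,0,0.5,0,0,0,0,0,0,0,0,0,0,0,0,0,0,0,0,0,0])

```text
t: 18.65
eef_pos: [0.6344, -0.1056, 0.1472]
tool_rot: [-0.001, 0.001, 1.0, 0.0]
contact_force: [0.3, -0.7, -1.1]
gripper_width: 0.175
grasp_force: 58.6
```

Call:
jog_arm(moves=[0,0,0.15,0,0,0,0,0,0,0.15,0,0,0,0,0,0,0.1,0,0,0,0,0,0,0,0,0,0,0,0,0,0,0,0,0,0,0,0,0,0,0,0,0,0,0,0,0,0,0,0,0,0,0,0,0,0,0])

```text
t: 19.32
eef_pos: [0.6351, -0.1057, 0.1405]
tool_rot: [0.0, 0.001, 1.0, -0.0]
contact_force: [-0.9, -0.5, -1.0]
gripper_width: 0.174
grasp_force: 58.6
```

```bash
python3 - <<'E'
from h import *
st(); c=cam('wrist'); marks(c)
E
```

```text
19.32 [ 0.51  0.6  -0.63  1.68  0.41  1.    1.31] [ 0.6351 -0.1057  0.1405] yaw 179.92 w 0.174 F [-0.9 -0.5 -1. ] T [-0.02  0.02  0.04]
red 178 [388.3 224.7] [ 0.6212 -0.0654] r 0.0438 ang 108.4
red 90 [252.2 269.4] [ 0.6502 -0.1457] r 0.0416 ang -68.5
yel 202 [363.4 191.4] [ 0.6012 -0.0806] r 0.0429 ang 142.0
yel 23 [390.7 206.7] [ 0.6102 -0.0648] r 0.0489 ang 120.4
```

No contact 4 mm below the rim, so the lugs are in the notches. Now lowering to seat.

Call:
jog_arm(moves=[0,0,0.1,0,0,0,0,0,0,0.1,0,0,0,0,0,0,0.1,0,0,0,0,0,0,0.04,0,0,0,0,0,0,0,0,0,0,0,0,0,0,0,0,0,0,0,0,0,0,0,0,0,0,0,0,0,0,0,0])

```text
t: 20.03
eef_pos: [0.635, -0.1057, 0.1341]
tool_rot: [-0.0, 0.001, 1.0, -0.0]
contact_force: [-3.3, -1.1, 5.5]
gripper_width: 0.172
grasp_force: 59.5
```

Seated: z 0.134 with about 6 N of upward contact. Now the twist of 34.9°.

Call:
jog_arm(moves=[0,0,0,0,0,0.3,0,0,0,0,0,0,0.6,0,0,0,0,0,0,0.6,0,0,0,0,0,0,0.6,0,0,0,0,0,0,0.6,0,0,0,0,0,0,0.6,0,0,0,0,0,0,0.6,0,0,0,0,0,0,0.6,0], grip_force=90)

```text
t: 20.7
eef_pos: [0.6362, -0.1051, 0.1343]
tool_rot: [0.001, 0.158, 0.987, 0.0]
contact_force: [0.4, -0.1, 2.9]
gripper_width: 0.164
grasp_force: 89.0
```

Call:
jog_arm(moves=[0,0,0,0,0,0.6,0,0,0,0,0,0,0.6,0,0,0,0,0,0,0.6,0,0,0,0,0,0,0.6,0,0,0,0,0,0,0.6,0,0,0,0,0,0,0.6,0,0,0,0,0,0,0.6,0,0,0,0,0,0,0.02,0])

```text
t: 21.37
eef_pos: [0.6361, -0.1052, 0.1343]
tool_rot: [0.001, 0.301, 0.954, 0.0]
contact_force: [1.1, -0.1, 4.3]
gripper_width: 0.171
grasp_force: 89.0
```

Call:
jog_arm(moves=[0,0,0,0,0,0,0,0,0,0,0,0,0,0,0,0,0,0,0,0,0,0,0,0,0,0,0,0,0,0,0,0,0,0,0,0,0,0,0,0,0,0,0,0,0,0,0,0,0,0,0,0,0,0,0,0])

```text
t: 22.03
eef_pos: [0.636, -0.1052, 0.1342]
tool_rot: [0.001, 0.3, 0.954, 0.001]
contact_force: [1.3, 1.1, 5.9]
gripper_width: 0.164
grasp_force: 89.2
```

```bash
python3 - <<'E'
from h import *
st(); c=cam('wrist'); marks(c); cv2.imwrite('pics/w7.png',cv2.resize(c['color'][130:330,190:450],None,fx=3,fy=3,interpolation=cv2.INTER_CUBIC)); np.save('w7.npy',c,allow_pickle=True)
E
```

```text
22.03 [ 0.42  0.57 -0.49  1.69  0.32  0.95  0.77] [ 0.636  -0.1052  0.1342] yaw 145.11 w 0.164 F [1.3 1.1 5.9] T [ 0.21 -0.39  0.04]
red 217 [363.5 192.9] [ 0.6211 -0.0658] r 0.0435 ang 108.7
yel 5 [340.  161.8] [ 0.6    -0.0668] r 0.0533 ang 131.1
yel 25 [348.6 165.2] [ 0.604  -0.0641] r 0.0529 ang 125.9
yel 221 [319. 179.] [ 0.6012 -0.0809] r 0.0427 ang 142.3
yel 130 [382.8 193.7] [ 0.6274 -0.0576] r 0.05 ang 98.8
```

View pics/w7.png

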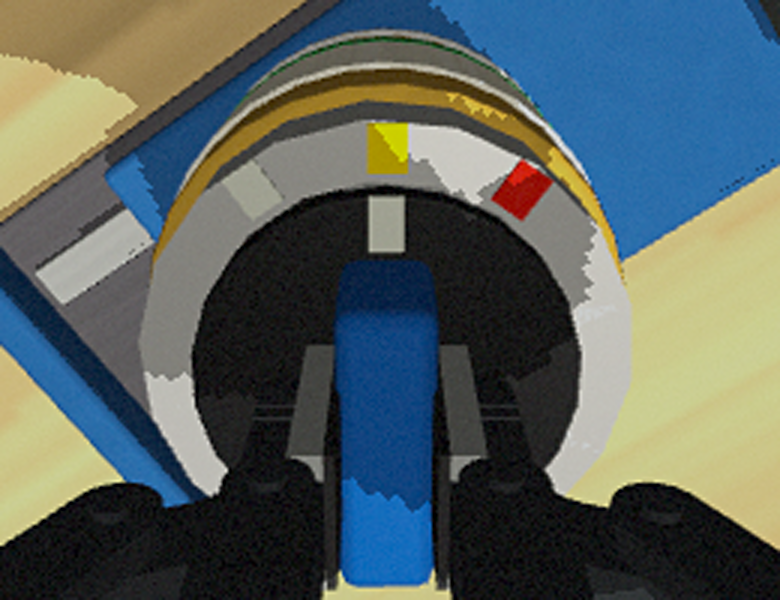

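The white pointer at (387,222) lines up with the yellow mark at (388,148), well short of red. The cap sits flat and the grip is steady, so I'm handing in.

```bash
python3 -c "
from station import *
print(hand_in())"
```

```text
the job is handed in; nothing more can be done
None
```

The knob is clamped (turned about 1.25 rad), and the lid is seated flat and held with its white pointer at the yellow vent mark; the job is handed in at about 22 s, and the result was not reported back.

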